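Change the spoilt welding filter glass, edges only

TASK

One of the two filter glasses on the sloping stand is spoilt with weld spatter: take it out and lay it flat across the middle of the white ribs in the red tray, then seat the new glass from the green rest in the frame it came from, flat on the frame's ribs and down against the yellow stop. Hold the glasses by their edges only, never touch their faces, and set them down without dropping them. Leave the good glass seated and everything else on the bench where it is.

Things in the scene. Friction and masses are not known exactly. Their poses are not given: they have to be found in the camera images.
- glass_spoilt: welding filter glass, flat rectangular plate 108 (x) by 50 (y) by 4 mm thick (z), 55 g; origin at the centre of its underside, x along its length, z up out of its upper face. Its edges and a border 5 mm wide around each face may be touched. The old one: brownish, covered with pale weld spatter spots. Starts seated in one of the two frames.
- glass_new: welding filter glass, flat rectangular plate 108 (x) by 50 (y) by 4 mm thick (z), 55 g; origin at the centre of its underside, x along its length, z up out of its upper face. Its edges and a border 5 mm wide around each face may be touched. Clean dark green. Starts flat on the ribs of the green rest.
- glass_good: welding filter glass, flat rectangular plate 108 (x) by 50 (y) by 4 mm thick (z), 55 g; origin at the centre of its underside, x along its length, z up out of its upper face. Its edges and a border 5 mm wide around each face may be touched. Clean dark green, seated in the other frame; it stays there.
- glass_spoilt_face: the face of the spoilt glass (both sides, inside the 5 mm border), not to be touched; same origin and axes as the glass
- glass_new_face: the face of the new glass, likewise
- glass_good_face: the face of the good glass, likewise
- frame_left: left (+y) black lens frame on the stand. Origin: middle of the seat plane, where the underside of the glass lies; x up the slope (28 degrees, rising away from the robot), y left, z square out of it. A seated glass has its origin at this origin, x axes parallel either way. Two cross ribs 12 mm wide at x = -43, +43 carry it; a yellow stop 40 mm wide, 7 mm high at x = -54 holds its lower end.
- frame_right: right (-y) black lens frame on the stand. Origin: middle of the seat plane, where the underside of the glass lies; x up the slope (28 degrees, rising away from the robot), y left, z square out of it. Like frame_left. At each rib's ends a side guide: 56 mm between guides, 5 mm above the seat, with flared lips to 13 mm. Between the ribs the long edges are free.
- stand: blue and grey sloping stand, fixed, base 130 by 280 by 12 mm, origin at the centre of its underside; it carries both lens frames, 132 mm apart, seats' middles 85 mm high; top edge about 117 mm high. Its sloping back board lies 21 mm below the seats. Over it a light bar along y, 26 by 285 by 22 mm, middle at x = 50, z = 250 mm, on two 12 mm posts at y = -134, +134
- rest: green rest for the new glass, fixed: base 150 (x) by 126 (y) by 6 mm, two white ribs across it (12 mm by 64 mm, at x = -43 and +43), rib tops 26 mm above its underside; origin at the centre of its underside
- tray: red tray for the spoilt glass, fixed: 166 (x) by 142 (y) mm, rim 14 mm high and 3 mm thick, floor 6 mm, two white ribs across it (12 by 64 mm, at x = -43 and +43), rib tops 26 mm above its underside; origin at the centre of its underside
- pipe: bystander: rusty exhaust pipe stub standing, 88 mm across, 150 mm high; origin at the centre of its underside
- spray: bystander: spray can standing, 64 mm across, 170 mm high; origin at the centre of its underside
- jar: bystander: glass jar standing, 56 mm across, 75 mm high; origin at the centre of its underside
- gasket: bystander: flat steel ring, 60 mm across, 8 mm high; origin at the centre of its underside
- magnet: bystander: red welding magnet, 66 by 68 by 19 mm; origin at the centre of its underside
- wrench: bystander: wrench lying along its x, about 200 mm long, up to 15 mm high
Things that resemble listed ones, but are neither listed nor needed, are in the scene too. What is shaped like the glass_spoilt but orange is not meant.

How it is judged:
By the outcome, as a careful person would: the job done as asked, in the order asked, and still so for the second after the job is handed in, with the robot touching nothing.
It also fails if it takes over 72 s, if anything falls off the work surface, if the arm or the gripper's body presses on something with over 40 N, if the wrist force passes 120 N, or if a joint passes its speed limit or range.

ROBOT

A 7-joint arm with a two-finger parallel gripper is mounted at the origin on the work surface. World frame = base frame: x ahead of the robot, y to its left, z up, the work surface at z = 0. Lengths are in mm, angles in rad, forces in N, time in s.
With the tool pointing down it reaches from about 400 to 875 mm from the base axis. Payload 19.3 kg.
Tool frame: the origin (TCP) lies at the very end of the fingers, on their centre line; the grasp point (between the pads) lies 19 mm behind it (r.pinch_z is the distance from the TCP to the grasp point, in mm); z points along the fingers, y is the line along which they close (so a half turn about z gives the same grasp; the last joint's range is limited). The gripper opens to 85 mm and grips with 20 to 120 N. Pads are 22 mm wide; open, the fingers measure 114 mm over their backs; the gripper's body (76 mm by 85 mm) begins 54 mm behind the grasp point. The pads swing forward as they close: fully open they stand 13 mm farther back than shut.
Start: joints at [-1.229, 0.521, -0.036, 1.599, 0.021, 1.021, -0.113], TCP at [250.179, 572.735, 231.291] pointing down, gripper open.
Joint ranges: [-2.91, 2.91], [-0.3, 2.13], [-1.5, 1.42], [0.17, 2.43], [-1.26, 4.41], [0.16, 1.93], [-2.52, 2.52]. Speed limits (rad/s): [1.89, 1.89, 2.39, 2.39, 3.01, 3.01, 3.01].

INTERFACE

Orientations are given as a unit quaternion [w, x, y, z].
In Python, from plant import r, viewer, finish_job gives the robot as it stands. The module is installed in compiled form; this text tells all that it offers.
- The arm moves only by the tool carry_out, never from a script. Its arguments are lists of equal length, an entry for each row: "jaw": the finger opening in mm, from 0 to 85.4; "xyz": the shift along the tool's x, y, z in mm, a list of three; "turn": the turn about the tool's z in rad. In form: {"jaw": [jaw, ...], "xyz": [[x, y, z], ...], "turn": [turn, ...]}. A call has 1 to 20 rows; each row is the pose to reach, as a shift and turn from the pose commanded when the call began, along the tool's axes at that moment; what a row does not reach only later rows make up. A row lasts 1/12 s, in which the tool goes at most 41.7 mm and 7.16 degrees, less where a joint would pass 70% of its speed; a pose out of reach is approached as far as the arm can. A call with a gripper value outside its range is refused whole. The fingers move at their own pace and stop on an object; "squeeze" is the grip in N (left out, the last holds). Time passes only in rows, so rows that repeat a pose let the fingers close. It gives the time, the measured TCP pose, the force, the opening and the grip force at its end, in the units of the state.
- r.sense(): the state, without advancing time (a new reading comes with each control period).
- viewer.read_camera(name): name is "side" or "top"; returns (picture, depth): 384x512x3 uint8, red, green, blue; 384x512 float32, mm along the optical axis (not along the pixel's ray), 0 where there is no reading.
- viewer.camera_model(name): a dict with "camera_matrix" (3x3 intrinsics, pixels), "extrinsics" (4x4, takes a point from camera to world coordinates). Camera axes: x right, y down, z forward; pixel columns grow to the right and rows downward; lengths in mm; the calibration is good to about 2 mm. A picture is of the moment at which its call begins. camera_model takes no time and is no camera call.
- finish_job(): hands the job in; it is judged then, once.
The state is a dict: "time": time; "joint_positions": joint angles; "qd": joint speeds; "joint_efforts": joint torques, N m; "tcp_pos": TCP position; "ee_rot": TCP orientation; "force": force on the tool from outside, world axes, zero at the start; "wrist_torque": the same for the moment, N m; "grip_width": finger opening in mm; "gripper_force": force on a finger pad.
Only numpy, scipy, OpenCV 4.12 (cv2) and the standard library are available. Lean on these libraries where they do the work, as an engineer would, in place of code of your own. Each camera call takes 0.05 s, during which the arm holds its last target. There are 200 camera calls.

## Working session

There is one attempt and no reset: what is moved stays moved. The work goes in short steps, Python scripts to look and compute and a tool call to move; the robot and the scene stay as the last step left them, time stands still between calls to the robot, and variables do not carry over. Pictures are saved under pics/ and viewed, at most 10 in all, crops included, and the job is handed in when it is done.

Besides the shell and the picture viewer there is one more tool, called after ">>>" in YAML: its name, and indented under it one key for each argument. carry_out: Moves the arm, as the interface text tells. Its arguments: {"type":"object","properties":{"jaw":{"type":"array","items":{"type":"number"}},"xyz":{"type":"array","items":{"type":"array","items":{"type":"number"}}},"turn":{"type":"array","items":{"type":"number"}},"squeeze":{"type":"number"}},"required":["jaw","xyz","turn"]}

```bash
mkdir -p pics; cat > h.py <<'E'
import numpy as np, cv2
from plant import r, viewer, finish_job
def P(name,u,v,d):
    m=viewer.camera_model(name);K=np.array(m["camera_matrix"]);T=np.array(m["extrinsics"])
    return (T@np.r_[np.linalg.inv(K)@[u*d,v*d,d],1])[:3]
E
python3 - <<'E'
from h import *
for n in("side","top"):
    p,d=viewer.read_camera(n);np.savez("pics/%s0.npz"%n,p=p,d=d)
    cv2.imwrite("pics/%s0.png"%n,cv2.resize(p[:,:,::-1],(800,600)))
    m=viewer.camera_model(n);print(n,np.round(m["camera_matrix"],1),np.round(m["extrinsics"],3))
print(r.sense())
E
```

```text
side [[357.1   0.  257.9]
 [  0.  357.1 190.7]
 [  0.    0.    1. ]] [[ 9.02000e-01 -3.20000e-01  2.91000e-01  3.19482e+02]
 [-4.32000e-01 -6.53000e-01  6.22000e-01 -5.65717e+02]
 [-9.00000e-03 -6.86000e-01 -7.27000e-01  7.10973e+02]
 [ 0.00000e+00  0.00000e+00  0.00000e+00  1.00000e+00]]
top [[450.6   0.  251.3]
 [  0.  450.6 198.4]
 [  0.    0.    1. ]] [[-1.600000e-02 -9.980000e-01  6.600000e-02  4.903110e+02]
 [-1.000000e+00  1.500000e-02 -1.900000e-02  1.759000e+01]
 [ 1.800000e-02 -6.600000e-02 -9.980000e-01  1.290797e+03]
 [ 0.000000e+00  0.000000e+00  0.000000e+00  1.000000e+00]]
{'time': 0.1, 'joint_positions': array([-1.22921908,  0.52193174, -0.03632628,  1.59993785,  0.02119335,
        1.02110865, -0.11281632]), 'qd': array([ 0.00203321, -0.00129628,  0.00066909, -0.00090518, -0.00118568,
       -0.00044836,  0.0015599 ]), 'joint_efforts': array([ 3.89063149e-03, -9.28474545e+01,  1.98430739e+00, -3.70537519e+01,
        1.81156310e-02,  5.22676884e-03, -1.56765267e-07]), 'tcp_pos': array([250.05963221, 572.47060189, 230.80213545]), 'ee_rot': array([-7.02717657e-05,  2.04452734e-01,  9.78876309e-01, -4.95482121e-04]), 'force': array([-0.35280584, -0.4293207 ,  0.62956025]), 'wrist_torque': array([-0.02271222,  0.03076338, -0.01303131]), 'gripper_force': 0.0, 'grip_width': 85.5403434063246}
```

View pics/side0.png

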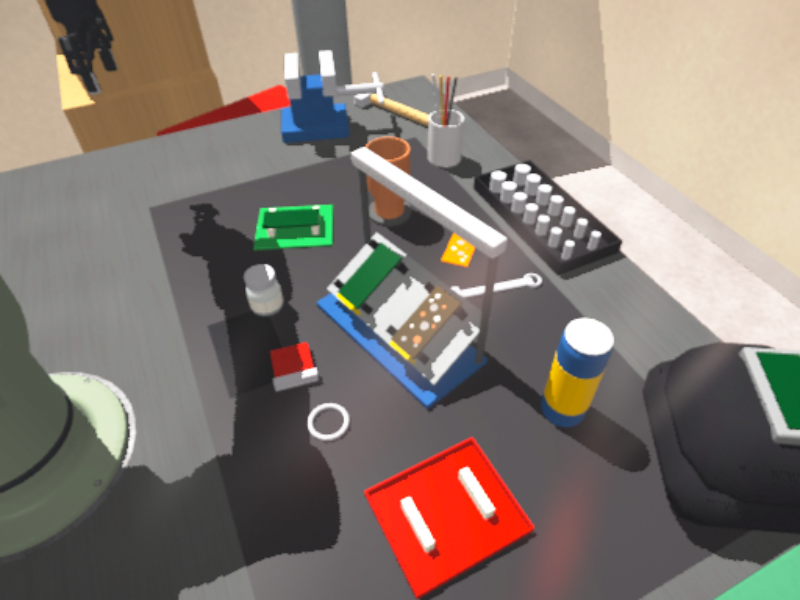

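View pics/top0.png

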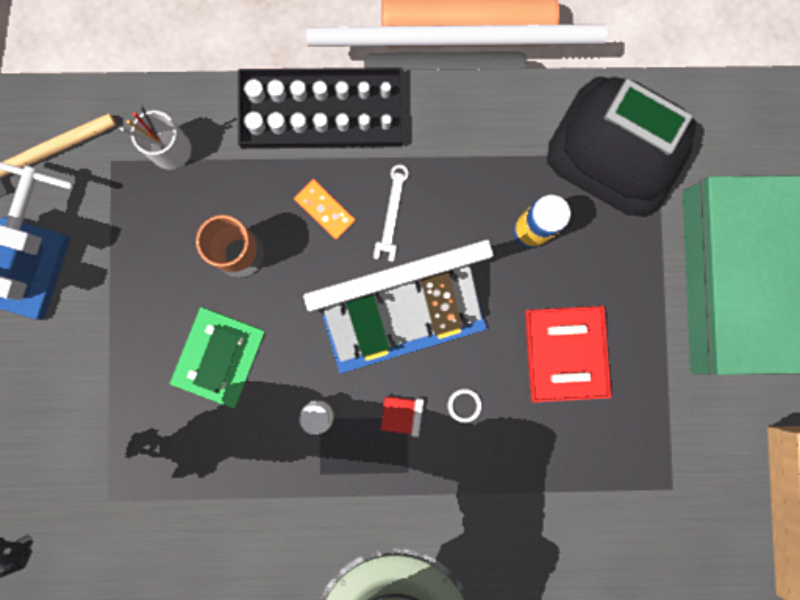

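Side view: the spoilt brown glass is in the right (-y) frame (side ~(425,322), top ~(441,303)). The new glass is on the green rest at top (217,357) and the red tray at top (568,352). Next I'll look at enlarged crops to measure.

```bash
python3 - <<'E'
from h import *
t=np.load("pics/top0.npz")["p"][:,:,::-1];s=np.load("pics/side0.npz")["p"][:,:,::-1]
R=lambda a,f:cv2.resize(a,None,fx=f,fy=f,interpolation=cv2.INTER_CUBIC)
cv2.imwrite("pics/t1.png",R(t[145:245,190:320],6))  # 780x600
cv2.imwrite("pics/s1.png",R(s[140:260,195:325],5)) # 650x600
c=np.zeros((400,800,3),np.uint8);a=R(t[190:265,105:175],5);b=R(t[190:262,330:395],5)
c[:a.shape[0],:350]=a;c[:b.shape[0],400:725]=b;cv2.imwrite("pics/t2.png",c)
E
```

```text
(no output)
```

View pics/t1.png

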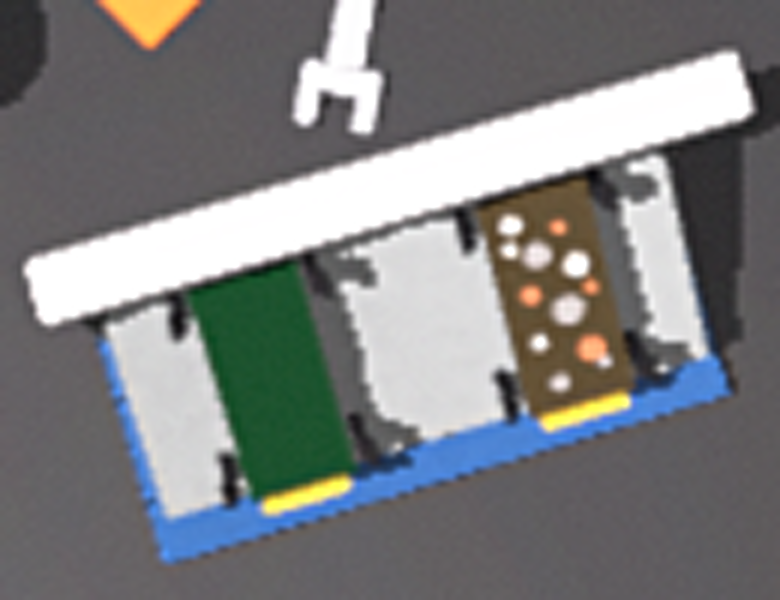

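View pics/s1.png

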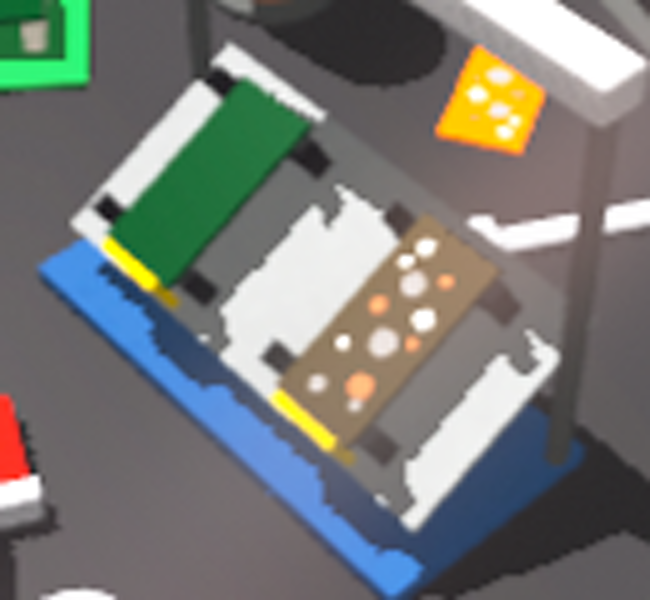

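View pics/t2.png

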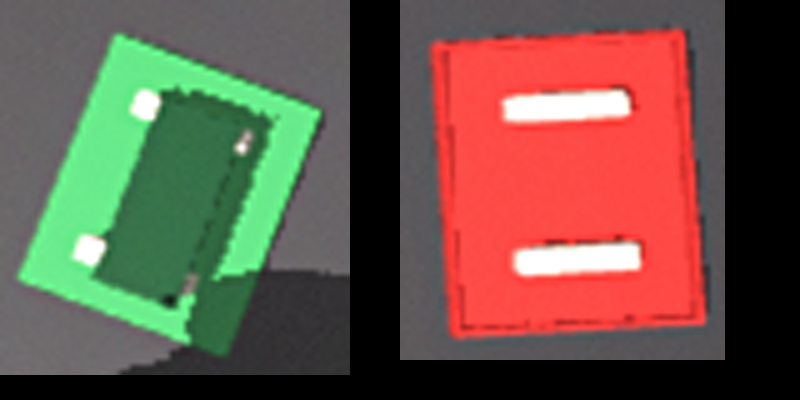

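Top crop: the spoilt glass's visible corners are about (480,205), (587,180), (632,392) and (540,418). Side crop: about (427,215), (498,265), (347,445) and (283,385). In t2 the new glass is dark green with shadow to its right, and the tray ribs are white. Now I'll measure with depth and rays.

```bash
cat > m.py <<'E'
from h import *
D={n:np.load("pics/%s0.npz"%n) for n in("side","top")}
def cloud(n):
    d=D[n]["d"];v,u=np.mgrid[:384,:512];m=viewer.camera_model(n);K=np.array(m["camera_matrix"]);T=np.array(m["extrinsics"])
    p=np.linalg.inv(K)@np.stack([u.ravel()*d.ravel(),v.ravel()*d.ravel(),d.ravel()]);return (T[:3,:3]@p+T[:3,3:]).T.reshape(384,512,3)
C={n:cloud(n) for n in D}
def ray(n,u,v,z=None,plane=None):
    m=viewer.camera_model(n);K=np.array(m["camera_matrix"]);T=np.array(m["extrinsics"])
    g=T[:3,:3]@np.linalg.inv(K)@[u,v,1];o=T[:3,3]
    nn,c=plane if plane else (np.array([0,0,1.]),z);return o+g*(c-nn@o)/(nn@g)
def fit(p):
    c=np.median(p,0);
    for _ in range(4):
        k=np.ones(len(p),bool) if _==0 else abs((p-c)@n)<2
        c=p[k].mean(0);n=np.linalg.svd(p[k]-c)[2][2];n*=np.sign(n[2])
    return n,n@c,k.sum()
def poly(n,q):
    M=np.zeros((384,512),np.uint8);cv2.fillPoly(M,[np.round(q).astype(int)],1);M=cv2.erode(M,np.ones((3,3)));return C[n][(M>0)&(D[n]["d"]>0)]
un=lambda q,f,u0,v0:(np.array(q)+.5)/f-.5+[u0,v0]
E
python3 - <<'E'
from m import *
np.set_printoptions(suppress=True,precision=1)
Q={"spoilt":{"top":un([(480,205),(587,180),(632,392),(540,418)],6,190,145),"side":un([(427,215),(498,265),(347,445),(281,388)],5,195,140)},
"good":{"top":un([(188,290),(300,262),(354,475),(255,500)],6,190,145),"side":un([(243,78),(314,122),(160,287),(108,240)],5,195,140)},
"bar":{"top":un([(24,262),(735,50),(755,112),(45,326)],6,190,145)},
"new":{"top":un([(165,90),(258,118),(190,292),(95,275)],5,105,190)}}
for k in Q:
  for n in Q[k]:
    a,c,N=fit(poly(n,Q[k][n]));print(k,n,"normal",np.round(a,3),"tilt",np.degrees(np.arccos(a[2])).round(1),N)
    w=np.array([ray(n,*q,plane=(a,c)) for q in Q[k][n]]);print(w)
    if k in("spoilt","good"):
      u=np.array([-a[0],-a[1],0]);u/=np.linalg.norm(u);print("yaw",np.degrees(np.arctan2(u[1],u[0])))
# colour masks at rest / tray
for n in D:
  p=D[n]["p"].astype(int);c=C[n];z=c[...,2];ok=D[n]["d"]>0
  wh=(p.min(2)>150)&ok&(z>18)&(z<34)
  N,l,st,ce=cv2.connectedComponentsWithStats(wh.astype(np.uint8))
  for i in range(1,N):
    if 15<st[i,4]<2000:
      P_=c[l==i];(cx,cy),wh_,an=cv2.minAreaRect(P_[:,:2].astype(np.float32));print("white",n,st[i,4],cx,cy,wh_,an,"z",np.median(P_[:,2]))
  g=(p[...,1]>1.5*p[...,0])&(p[...,1]>1.3*p[...,2])&ok&(z>20)&(z<40)&(c[...,0]<700)&(c[...,1]>150)
  P_=c[g];(cx,cy),wh_,an=cv2.minAreaRect(P_[:,:2].astype(np.float32));print("newglass",n,g.sum(),cx,cy,wh_,an,"z",np.median(P_[:,2]))
  g=(p[...,1]>1.5*p[...,0])&(p[...,1]>1.3*p[...,2])&ok&(z<14)&(c[...,0]<700)&(c[...,0]>350)&(c[...,1]>130)&(c[...,1]<450)
  P_=c[g];b=cv2.minAreaRect(P_[:,:2].astype(np.float32));print("restbase",n,b,np.median(P_[:,2]))
  g=(p[...,0]>1.7*p[...,1])&(p[...,0]>1.7*p[...,2])&ok&(z<20)&(c[...,1]<-130)&(c[...,1]>-500)&(c[...,0]<750)&(c[...,0]>300)
  P_=c[g];b=cv2.minAreaRect(P_[:,:2].astype(np.float32));print("tray",n,b)
E
```

```text
spoilt top normal [-0.5 -0.1  0.9] tilt 28.4 333
[[ 619.1  -53.6  115.5]
 [ 629.6 -100.8  114.5]
 [ 538.3 -124.4   63.5]
 [ 527.2  -82.2   63.4]]
yaw 14.752068673717387
spoilt side normal [-0.5 -0.1  0.9] tilt 28.1 592
[[ 616.4  -53.9  113.5]
 [ 629.7  -97.6  114.8]
 [ 539.4 -125.1   64.5]
 [ 526.8  -81.3   63.6]]
yaw 14.044235811894564
good top normal [-0.5 -0.1  0.9] tilt 28.1 398
[[583.7  74.4 115.1]
 [595.3  25.5 114.7]
 [502.6   2.7  63.8]
 [492.   47.7  64.2]]
yaw 14.151431258820878
good side normal [-0.5 -0.1  0.9] tilt 27.9 488
[[578.8  74.3 112.9]
 [596.   26.5 114.9]
 [500.4   3.4  62.8]
 [489.   44.7  62.8]]
yaw 15.625929094011184
bar top normal [0. 0. 1.] tilt 0.8 823
[[ 583.7  129.7  261.6]
 [ 661.7 -144.1  261.8]
 [ 637.5 -151.2  262.1]
 [ 559.1  121.9  261.9]]
new top normal [ 0.  -0.1  1. ] tilt 3.3 285
[[552.8 311.1  29.9]
 [536.5 260.   27.2]
 [440.5 297.1  30.6]
 [450.8 348.7  33.3]]
white side 213 2137.528564453125 639.9019775390625 (323.343505859375, 24.511409759521484) 89.02960968017578 z 25.822161584838454
white side 41 817.1071166992188 710.59521484375 (25.476
[... 1538 characters left out ...]
955, 11.01773738861084) 68.87344360351562 z 27.156638187707358
white top 108 448.1590270996094 -325.9721374511719 (11.970210075378418, 65.22567749023438) 2.2237820625305176 z 26.89599775737929
white top 33 403.4344177246094 -49.236324310302734 (13.660503387451172, 20.218772888183594) 75.42911529541016 z 21.640683858711554
newglass top 701 489.7864685058594 308.9245910644531 (50.37217712402344, 107.89253997802734) 68.88074493408203 z 31.000840766892907
restbase top ((495.15338134765625, 314.42626953125), (129.07191467285156, 152.6219940185547), 68.14644622802734) 6.604826092359872
tray top ((491.43890380859375, -327.0047607421875), (171.07064819335938, 150.69041442871094), 2.0523626804351807)
```

>>> carry_out:
  jaw: [75,75,75,75,75,75,75,75,75,75,75,75,75,75,75,75,75,75,75,75]
  xyz:
    - [-505,-526,0]
    - [-505,-526,0]
    - [-505,-526,0]
    - [-505,-526,0]
    - [-505,-526,0]
    - [-505,-526,0]
    - [-505,-526,0]
    - [-505,-526,0]
    - [-505,-526,0]
    - [-505,-526,0]
    - [-505,-526,0]
    - [-505,-526,0]
    - [-505,-526,0]
    - [-505,-526,0]
    - [-505,-526,0]
    - [-505,-526,0]
    - [-505,-526,0]
    - [-505,-526,0]
    - [-505,-526,0]
    - [-505,-526,0]
  turn: [2.44,2.44,2.44,2.44,2.44,2.44,2.44,2.44,2.44,2.44,2.44,2.44,2.44,2.44,2.44,2.44,2.44,2.44,2.44,2.44]

```text
time: 1.77
tcp_pos: [502.3, -113.1, 230.9]
ee_rot: [0.0, 0.99, 0.139, -0.0]
force: [0.3, 1.0, -0.2]
grip_width: 75.0
gripper_force: 0.0
```

```bash
cat >> h.py <<'E'
def go(x,y,z,xa=None,ref=None):
    s=r.sense();p=s["tcp_pos"] if ref is None else np.array(ref);q=s["ee_rot"];a=2*np.arctan2(q[2],q[1])
    d=np.array([x,y,z])-p
    print("shift",np.round([d[0]*np.cos(a)+d[1]*np.sin(a),d[0]*np.sin(a)-d[1]*np.cos(a),-d[2]],1),"turn",None if xa is None else round((a-np.radians(xa)+np.pi)%(2*np.pi)-np.pi,3),"xang",np.degrees(a).round(1),"tcp",np.round(p,1))
def body(n,tag):
    import m
E
python3 - <<'E'
from h import *
go(562,-94.4,120);print(r.pinch_z,r.sense()["joint_positions"].round(2))
from m import D,C,cloud
import m
for n in("side","top"):
    p,d=viewer.read_camera(n);np.savez("pics/%s1.npz"%n,p=p,d=d);m.D[n]=dict(p=p,d=d)
    c=cloud(n);q=(c-r.sense()["tcp_pos"]);a=np.radians(16)
    X=q[...,0]*np.cos(a)+q[...,1]*np.sin(a);Y=-q[...,0]*np.sin(a)+q[...,1]*np.cos(a);Z=q[...,2]
    for lo in range(0,330,20):
        k=(Z>=lo)&(Z<lo+20)&(d>0)&(abs(X)<150)&(abs(Y)<75)
        if n=="side":k&=(X<115)
        else:k&=X<80
        if k.sum()>5:print(n,lo,np.percentile(X[k],[1,99]).round(),np.percentile(Y[k],[1,99]).round(),k.sum())
    if n=="side":cv2.imwrite("pics/s2.png",cv2.resize(p[60:260,170:390,::-1],(660,600)))
E
```

```text
shift [ 62.6  -1.5 110.9] turn None xang 16.0 tcp [ 502.3 -113.1  230.9]
18.700000000000003 [-0.43  0.43  0.72  1.91 -0.35  0.93 -0.83]
side 0 [-13.   9.] [-50.  43.] 64
side 20 [-13.   9.] [-51.  50.] 184
side 40 [-14.   9.] [-68.  63.] 173
side 60 [-18.  11.] [-69.  69.] 411
side 80 [-21.  10.] [-69.  68.] 422
side 100 [-21.  10.] [-68.  65.] 521
side 120 [-38.  25.] [-38.  11.] 288
side 140 [-39.  25.] [-37.  15.] 480
side 160 [-38.  24.] [-37.  14.] 541
side 180 [-49.  27.] [-47.  19.] 467
side 200 [-48.  26.] [-47.  20.] 773
side 220 [-47.  25.] [-46.  17.] 817
side 240 [-47.  25.] [-46.  16.] 892
side 260 [-52.  29.] [-53.  13.] 748
side 280 [-70.  -4.] [-68.  -7.] 927
side 300 [-86.   2.] [-74.   8.] 1609
side 320 [-96.   3.] [-74.  17.] 1836
top 60 [-7. 14.] [46. 68.] 11
top 80 [-9. 13.] [66. 68.] 10
top 100 [-11.  14.] [52. 68.] 74
top 300 [-2. 74.] [ 6. 74.] 15
top 320 [-1. 76.] [-61.  73.] 68
```

View pics/s2.png

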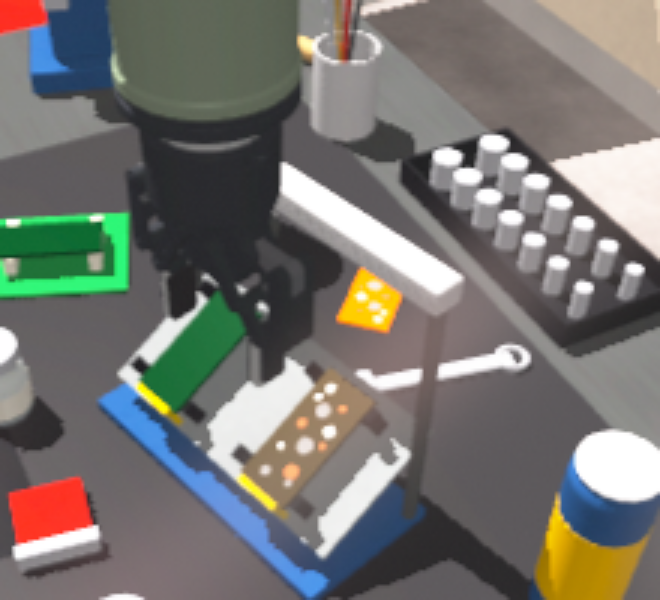

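The side view shows the open fingers clear of the stand, with the spoilt glass below at (310,440). The wrist is about 48 mm in radius, so it clears the light bar by about 8 mm. Going down.

>>> carry_out:
  jaw: [75,75,75,75,75,75,75,75,75,75,75,75,75]
  xyz:
    - [20,-1,0]
    - [45,-1.5,0]
    - [62.5,-1.5,0]
    - [62.5,-1.5,25]
    - [62.5,-1.5,50]
    - [62.5,-1.5,75]
    - [62.5,-1.5,100]
    - [62.5,-1.5,120]
    - [62.5,-1.5,135]
    - [62.5,-1.5,150]
    - [62.5,-1.5,160]
    - [62.5,-1.5,169]
    - [62.5,-1.5,169]
  turn: [0,0,0,0,0,0,0,0,0,0,0,0,0]

```text
time: 2.95
tcp_pos: [561.3, -91.8, 61.0]
ee_rot: [-0.0, 0.989, 0.145, -0.001]
force: [-0.2, -0.1, 0.9]
grip_width: 75.0
gripper_force: 0.0
```

```bash
python3 - <<'E'
from h import *
go(562,-94.4,61)
p,d=viewer.read_camera("side");t,_=viewer.read_camera("top")
c=np.zeros((600,800,3),np.uint8)
c[:,:450]=cv2.resize(p[160:260,240:315,::-1],(450,600),interpolation=2);c[:480,460:800]=cv2.resize(t[165:225,270:313,::-1],(340,480),interpolation=2)
cv2.imwrite("pics/s3.png",c)
E
```

```text
shift [-0.   2.7  0. ] turn None xang 16.7 tcp [561.3 -91.8  61. ]
```

View pics/s3.png

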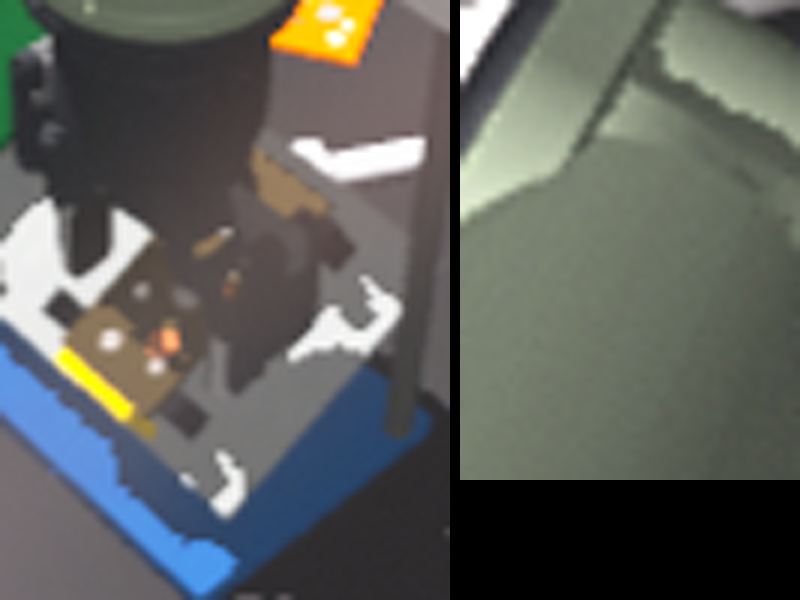

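The fingers straddle the spoilt glass clear of the ribs, left finger at (90,240) and right at (245,360), but they sit slightly too far left. I'll shift 2.7 mm right and close.

>>> carry_out:
  jaw: [75,75,70,64,60,57,55,53,51,49,47,45,45,45]
  xyz:
    - [0,1.5,0]
    - [0,2.7,0]
    - [0,2.7,0]
    - [0,2.7,0]
    - [0,2.7,0]
    - [0,2.7,0]
    - [0,2.7,0]
    - [0,2.7,0]
    - [0,2.7,0]
    - [0,2.7,0]
    - [0,2.7,0]
    - [0,2.7,0]
    - [0,2.7,0]
    - [0,2.7,0]
  turn: [0,0,0,0,0,0,0,0,0,0,0,0,0,0]
  squeeze: 25

```text
time: 4.22
tcp_pos: [562.6, -94.6, 62.5]
ee_rot: [-0.0, 0.99, 0.144, 0.0]
force: [-1.9, 1.6, 4.6]
grip_width: 49.6
gripper_force: 25.0
```

```bash
python3 - <<'E'
from h import *
s=r.sense();print(s["force"],s["wrist_torque"],s["grip_width"],s["gripper_force"]);go(562,-94.4,61)
E
```

```text
[-1.93291069  1.63392171  4.60026411] [ 0.28085485  0.36425087 -0.01371027] 49.63734429417627 24.989202618598938
shift [-0.5 -0.4  1.5] turn None xang 16.6 tcp [562.6 -94.6  62.5]
```

>>> carry_out:
  jaw: [45,45,45,45,45,45,45,45,45,45,45,45,45,45,45,45,45,45,45,45]
  xyz:
    - [0,0,-1]
    - [0,0,-3]
    - [0,0,-6]
    - [0,0,-10]
    - [0,0,-15]
    - [0,0,-21]
    - [0,0,-28]
    - [0,0,-36]
    - [0,0,-42]
    - [0,0,-45]
    - [-5,0,-46]
    - [-13,0,-48]
    - [-23,0,-50]
    - [-35,0,-55]
    - [-48,0,-62]
    - [-61,0,-70]
    - [-73,0,-78]
    - [-82,0,-84]
    - [-88,0,-88]
    - [-90,0,-90]
  turn: [0,0,0,0,0,0,0,0,0,0,0,0,0,0,0,0,0,0,0,0]

```text
time: 5.88
tcp_pos: [475.5, -120.8, 152.9]
ee_rot: [-0.0, 0.99, 0.144, 0.0]
force: [-0.5, -0.1, -0.1]
grip_width: 49.4
gripper_force: 26.0
```

```bash
python3 - <<'E'
from h import *
s=r.sense();print(s["force"],s["grip_width"],s["gripper_force"]);go(470,-324.5,60,2.4)
E
```

```text
[-0.51364629 -0.11639528 -0.14250804] 49.44327396976419 25.9877747297287
shift [-63.3 193.7  92.9] turn 0.247 xang 16.6 tcp [ 475.5 -120.8  152.9]
```

>>> carry_out:
  jaw: [45,45,45,45,45,45,45,45,45,45,45,45,45,45,45,45,45,45]
  xyz:
    - [-2,5,0]
    - [-5,15,0]
    - [-10,30,0]
    - [-17,50,0]
    - [-24,72,0]
    - [-31,95,2]
    - [-39,118,5]
    - [-46,140,10]
    - [-52,160,16]
    - [-57,175,24]
    - [-61,186,34]
    - [-63,192,45]
    - [-63,193.7,56]
    - [-63,193.7,67]
    - [-63,193.7,77]
    - [-63,193.7,84]
    - [-63,193.7,89]
    - [-63,193.7,89]
  turn: [0.01,0.03,0.06,0.09,0.12,0.15,0.18,0.2,0.22,0.235,0.245,0.247,0.247,0.247,0.247,0.247,0.247,0.247]

```text
time: 7.38
tcp_pos: [471.2, -323.4, 62.4]
ee_rot: [-0.0, 1.0, 0.022, -0.0]
force: [-0.1, -0.3, 0.2]
grip_width: 49.1
gripper_force: 26.0
```

```bash
python3 - <<'E'
from h import *
np.set_printoptions(suppress=True,precision=2)
s=r.sense();print(s["force"],s["grip_width"],s["gripper_force"]);go(470,-324.5,13,2.4)
p,d=viewer.read_camera("side");np.savez("pics/side3.npz",p=p,d=d)
cv2.imwrite("pics/s4.png",cv2.resize(p[240:384,215:355,::-1],(583,600),interpolation=2))
E
```

```text
[-0.08 -0.33  0.2 ] 49.05243364793129 26.010248064994812
shift [-1.3  1.  49.4] turn 0.001 xang 2.5 tcp [ 471.2 -323.4   62.4]
```

View pics/s4.png

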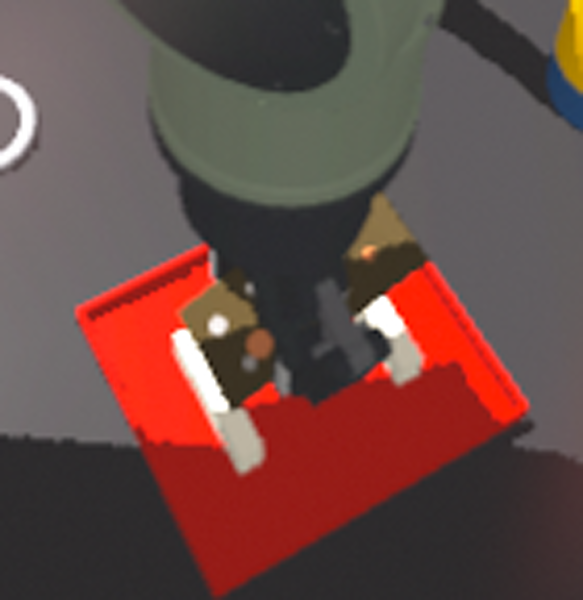

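The glass is still tilted in the grip over the tray, with its low end at (200,300) above the near rib and its far end high at (385,230). I'll press it down slowly so it levels on the ribs.

>>> carry_out:
  jaw: [45,45,45,45,45,45,45,45,45,45,45,45,45,45,45,45,45,45,45,45]
  xyz:
    - [-0.5,0.5,4]
    - [-1,1,10]
    - [-1,1,16]
    - [-1,1,22]
    - [-1,1,27]
    - [-1,1,30]
    - [-1,1,32]
    - [-1,1,33.5]
    - [-1,1,35]
    - [-1,1,36]
    - [-1,1,37]
    - [-1,1,38]
    - [-1,1,39]
    - [-1,1,40]
    - [-1,1,41]
    - [-1,1,42]
    - [-1,1,43]
    - [-1,1,44]
    - [-1,1,45]
    - [-1,1,45]
  turn: [0,0,0,0,0,0,0,0,0,0,0,0,0,0,0,0,0,0,0,0]

```text
time: 9.1
tcp_pos: [471.3, -325.5, 18.9]
ee_rot: [0.0, 1.0, 0.021, 0.001]
force: [4.0, 0.4, 7.4]
grip_width: 49.1
gripper_force: 26.1
```

```bash
cat > gl.py <<'E'
from m import *
import m
def brown(xr,yr,zr=(15,90)):
    p,d=viewer.read_camera("side");m.D["side"]=dict(p=p,d=d);c=cloud("side");p=p.astype(int)
    k=(d>0)&(p[...,0]>p[...,2]*1.3)&(p[...,0]<1.7*p[...,1])&(c[...,0]>xr[0])&(c[...,0]<xr[1])&(c[...,1]>yr[0])&(c[...,1]<yr[1])&(c[...,2]>zr[0])&(c[...,2]<zr[1])&(p[...,2]<150)
    return c[k],p
E
python3 - <<'E'
from gl import *
np.set_printoptions(suppress=True,precision=2)
s=r.sense();print(s["force"],s["wrist_torque"],s["grip_width"],s["gripper_force"]);go(470,-324.5,13,2.4)
q,p=brown((400,580),(-370,-280));print(len(q))
for lo in range(420,560,15):
    k=(q[:,0]>=lo)&(q[:,0]<lo+15)
    if k.sum()>2:print(lo,np.median(q[k,2]).round(1),k.sum())
E
```

```text
[3.96 0.39 7.35] [ 0.06 -0.29 -0.  ] 49.10656954773715 26.0842502117157
shift [-1.3 -1.1  5.9] turn 0.001 xang 2.5 tcp [ 471.3 -325.5   18.9]
694
435 30.2 167
450 34.2 199
465 36.4 19
495 47.0 32
510 49.9 118
525 53.6 153
540 54.5 6
```

>>> carry_out:
  jaw: [45,45,45,45,45,45,45,45,45]
  xyz:
    - [-0.5,-0.5,1]
    - [-1,-0.5,2]
    - [-1,-0.5,3]
    - [-1,-0.5,4]
    - [-1,-0.5,5]
    - [-1,-0.5,6]
    - [-1,-0.5,7]
    - [-1,-0.5,8]
    - [-1,-0.5,8]
  turn: [0,0,0,0,0,0,0,0,0]

```text
time: 9.9
tcp_pos: [470.7, -325.1, 11.0]
ee_rot: [0.001, 1.0, 0.022, 0.001]
force: [4.7, 0.3, 6.7]
grip_width: 49.2
gripper_force: 26.3
```

```bash
cat > chk.py <<'E'
from gl import *
np.set_printoptions(suppress=True,precision=2)
s=r.sense();print(s["force"],s["wrist_torque"],s["grip_width"],s["gripper_force"]);go(470,-324.5,13,2.4)
q,p=brown((400,580),(-370,-280));print(len(q))
for lo in range(420,560,15):
    k=(q[:,0]>=lo)&(q[:,0]<lo+15)
    if k.sum()>2:print(lo,np.median(q[k,2]).round(1),k.sum())
E
python3 chk.py
```

```text
[4.75 0.3  6.69] [-0.11 -0.77  0.03] 49.178770269635024 26.28390222787857
shift [-0.7 -0.6 -2. ] turn 0.001 xang 2.5 tcp [ 470.7 -325.1   11. ]
673
435 29.7 177
450 30.5 187
465 29.7 11
495 32.7 27
510 33.5 105
525 34.4 141
540 34.5 25
```

>>> carry_out:
  jaw: [45,45,45,45,45]
  xyz:
    - [0,0,0.7]
    - [0,0,1.4]
    - [0,0,2]
    - [0,0,2]
    - [0,0,2]
  turn: [0,0,0,0,0]

```text
time: 10.37
tcp_pos: [470.7, -325.1, 9.2]
ee_rot: [0.001, 1.0, 0.022, 0.001]
force: [4.1, -0.0, 10.1]
grip_width: 48.9
gripper_force: 26.7
```

```bash
python3 chk.py
```

```text
[ 4.09 -0.04 10.08] [ 0.1  -0.63  0.01] 48.891735575780075 26.654187440872192
shift [-0.7 -0.6 -3.8] turn 0.001 xang 2.5 tcp [ 470.7 -325.1    9.2]
659
435 29.5 174
450 29.8 188
465 30.1 5
495 29.8 25
510 29.8 100
525 29.9 135
540 29.7 32
```

The glass is flat on both ribs (29.7 mm all along). Releasing and lifting.

>>> carry_out:
  jaw: [50,52,54,57,61,66,72,75,75,75,75,75,75,75,75,75,75]
  xyz:
    - [0,0,-0.5]
    - [0,0,-0.5]
    - [0,0,-0.5]
    - [0,0,-0.5]
    - [0,0,-0.5]
    - [0,0,-0.5]
    - [0,0,-1]
    - [0,0,-3]
    - [0,0,-10]
    - [0,0,-25]
    - [0,0,-45]
    - [0,0,-70]
    - [0,0,-100]
    - [0,0,-130]
    - [0,0,-160]
    - [0,0,-180]
    - [0,0,-180]
  turn: [0,0,0,0,0,0,0,0,0,0,0,0,0,0,0,0,0]

```text
time: 11.83
tcp_pos: [470.5, -325.7, 192.7]
ee_rot: [0.001, 1.0, 0.021, 0.002]
force: [0.6, -0.6, 0.1]
grip_width: 75.5
gripper_force: 0.0
```

```bash
python3 - <<'E'
from gl import *
np.set_printoptions(suppress=True,precision=2)
go(460,322,190,-21.5)
q,p=brown((400,580),(-380,-260));print(len(q),np.median(q[:,2]),cv2.minAreaRect(q[:,:2].astype(np.float32)))
E
```

```text
shift [  17.  -647.6    2.7] turn 0.418 xang 2.4 tcp [ 470.5 -325.7  192.7]
1112 29.69067147255589 ((488.8935546875, -320.1597900390625), (106.6072006225586, 57.21952438354492), 1.8554555177688599)
```

>>> carry_out:
  jaw: [75,75,75,75,75,75,75,75,75,75,75,75,75,75,75,75,75,75,75,75]
  xyz:
    - [0,-20,0]
    - [2,-50,0]
    - [4,-90,0]
    - [5,-130,0]
    - [6,-170,0]
    - [7,-210,0]
    - [8,-250,0]
    - [10,-290,0]
    - [12,-330,0]
    - [14,-370,0]
    - [16,-410,0]
    - [18,-450,0]
    - [20,-490,0]
    - [22,-530,0]
    - [24,-570,10]
    - [26,-605,25]
    - [27,-630,45]
    - [27,-641.7,70]
    - [27,-641.7,90]
    - [27,-641.7,92]
  turn: [0.02,0.04,0.07,0.1,0.13,0.16,0.19,0.22,0.25,0.28,0.31,0.33,0.35,0.37,0.39,0.4,0.41,0.41,0.41,0.41]

```text
time: 13.55
tcp_pos: [466.9, 317.2, 92.6]
ee_rot: [0.002, 0.983, -0.182, -0.002]
force: [0.4, -1.8, -0.4]
grip_width: 75.0
gripper_force: 0.0
```

>>> carry_out:
  jaw: [75,75]
  xyz:
    - [0,0,0]
    - [0,0,0]
  turn: [0,0]

```text
time: 13.72
tcp_pos: [469.4, 316.9, 97.1]
ee_rot: [0.0, 0.983, -0.183, 0.0]
force: [0.5, 1.2, 0.4]
grip_width: 74.8
gripper_force: 0.0
```

```bash
python3 - <<'E'
from h import *
go(470.3,316.5,15,-21.1)
p,d=viewer.read_camera("side")
cv2.imwrite("pics/s5.png",cv2.resize(p[110:200,130:230,::-1],(660,600),interpolation=2))
E
```

```text
shift [ 1.   0.1 82.1] turn -0.0 xang -21.1 tcp [469.4 316.9  97.1]
```

View pics/s5.png

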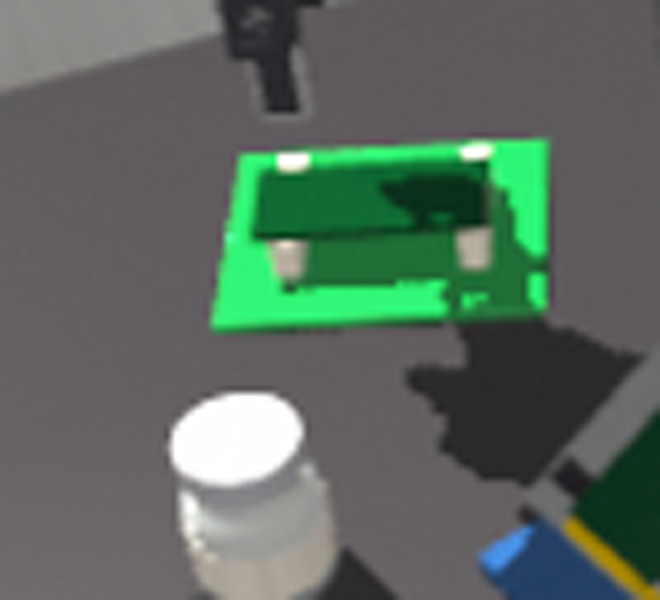

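The new glass is flat on the rest at (255–490, 165–240), and the near finger is visible above it at (280,100). Going down and gripping.

>>> carry_out:
  jaw: [75,75,75,75,75,75,75,75,70,64,60,57,55,53,51,49,47,45,45,45]
  xyz:
    - [1,0,10]
    - [1,0,25]
    - [1,0,40]
    - [1,0,55]
    - [1,0,66]
    - [1,0,75]
    - [1,0,80]
    - [1,0,81.5]
    - [1,0,82]
    - [1,0,82]
    - [1,0,82]
    - [1,0,82]
    - [1,0,82]
    - [1,0,82]
    - [1,0,82]
    - [1,0,82]
    - [1,0,82]
    - [1,0,82]
    - [1,0,82]
    - [1,0,82]
  turn: [0,0,0,0,0,0,0,0,0,0,0,0,0,0,0,0,0,0,0,0]
  squeeze: 25

```text
time: 15.43
tcp_pos: [469.9, 317.3, 14.6]
ee_rot: [-0.0, 0.983, -0.183, -0.0]
force: [-1.8, -0.1, 6.7]
grip_width: 48.8
gripper_force: 24.8
```

```bash
python3 - <<'E'
from h import *
s=r.sense();print(s["force"],s["grip_width"],s["gripper_force"]);go(470.3,316.5,15,-21.1)
E
```

```text
[-1.80866216 -0.07187421  6.68875075] 48.77796012911426 24.843074083328247
shift [ 0.7  0.6 -0.4] turn 0.001 xang -21.0 tcp [469.9 317.3  14.6]
```

>>> carry_out:
  jaw: [45,45,45,45,45,45,45,45,45,45,45,45,45,45,45]
  xyz:
    - [0,0,-1]
    - [0,0,-3]
    - [0,0,-7]
    - [0,0,-13]
    - [0,0,-21]
    - [0,0,-32]
    - [0,0,-45]
    - [0,0,-60]
    - [0,0,-75]
    - [0,0,-90]
    - [0,0,-105]
    - [0,0,-118]
    - [0,0,-127]
    - [0,0,-130]
    - [0,0,-130]
  turn: [0,0,0,0,0,0,0,0,0,0,0,0,0,0,0]

```text
time: 16.68
tcp_pos: [470.0, 317.5, 145.0]
ee_rot: [-0.0, 0.983, -0.182, 0.0]
force: [-0.5, 0.4, 0.5]
grip_width: 49.0
gripper_force: 26.0
```

```bash
python3 - <<'E'
from h import *
s=r.sense();print(s["force"],s["grip_width"],s["gripper_force"])
go(474,-120.5,150,16.6)
import m
p,d=viewer.read_camera("side");m.D["side"]=dict(p=p,d=d);c=m.cloud("side");p=p.astype(int);q=c-s["tcp_pos"];a=np.radians(-21)
X=q[...,0]*np.cos(a)+q[...,1]*np.sin(a);Y=-q[...,0]*np.sin(a)+q[...,1]*np.cos(a);Z=q[...,2]
k=(d>0)&(p[...,1]>1.5*p[...,0])&(p[...,1]>1.3*p[...,2])&(Z>0)&(Z<30)&(abs(X)<120)&(abs(Y)<60)
print(k.sum(),np.percentile(X[k],[0,2,98,100]),np.percentile(Y[k],[2,98]),np.median(Z[k]))
for lo in range(-40,90,15):
    j=k&(X>=lo)&(X<lo+15)
    if j.sum():print(lo,np.median(Z[j]).round(1),np.percentile(Z[j],[10,90]).round(1),j.sum())
E
```

```text
[-0.5338526   0.35311514  0.5313411 ] 48.99048831633211 25.983982980251312
shift [160.9 407.4  -5. ] turn -0.657 xang -21.0 tcp [470.  317.5 145. ]
284 [-33.25941517 -31.61617506  71.53525374  72.90117097] [-25.88078066  20.65712097] 15.360814301836115
-40 15.2 [13.2 16.2] 24
-25 15.8 [13.7 17.1] 20
-10 14.4 [14.4 14.4] 1
5 15.8 [14.  16.8] 45
20 15.5 [13.9 16.9] 52
35 15.2 [13.3 16.7] 58
50 15.3 [14.2 16.3] 53
65 15.2 [13.8 16.9] 31
```

>>> carry_out:
  jaw: [45,45,45,45,45,45,45,45,45,45,45,45,45,45,45,45,45,45,45,45]
  xyz:
    - [0,6,-3]
    - [1,18,-7]
    - [4,36,-12]
    - [9,58,-16]
    - [16,82,-19]
    - [24,107,-20]
    - [32,132,-20]
    - [40,157,-20]
    - [46,180,-20]
    - [52,203,-20]
    - [60,227,-20]
    - [70,252,-20]
    - [82,277,-20]
    - [96,302,-20]
    - [111,327,-20]
    - [126,352,-20]
    - [140,375,-20]
    - [152,393,-20]
    - [159,404,-20]
    - [161,407.5,-20]
  turn: [0,-0.01,-0.03,-0.06,-0.1,-0.14,-0.18,-0.22,-0.26,-0.3,-0.34,-0.38,-0.42,-0.46,-0.5,-0.54,-0.58,-0.62,-0.645,-0.657]

```text
time: 18.4
tcp_pos: [472.8, -123.8, 164.4]
ee_rot: [0.0, 0.99, 0.144, -0.0]
force: [-0.5, -0.3, -0.0]
grip_width: 49.1
gripper_force: 26.0
```

>>> carry_out:
  jaw: [45,45]
  xyz:
    - [0,0,0]
    - [0,0,0]
  turn: [0,0]

```text
time: 18.57
tcp_pos: [473.1, -120.5, 164.2]
ee_rot: [-0.0, 0.99, 0.144, -0.0]
force: [-0.5, -0.0, -1.6]
grip_width: 49.2
gripper_force: 26.0
```

```bash
python3 - <<'E'
from h import *
s=r.sense();print(s["force"],s["grip_width"],s["gripper_force"])
go(562.6+3.4,-94.6+1,115,16.6)
E
```

```text
[-0.48485956 -0.0264263  -1.57104777] 49.19412844909989 26.02258801460266
shift [96.7  0.7 49.2] turn -0.001 xang 16.6 tcp [ 473.1 -120.5  164.2]
```

>>> carry_out:
  jaw: [45,45,45,45,45,45,45,45,45,45,45,45,45,45,45]
  xyz:
    - [5,0.7,0]
    - [14,0.7,0]
    - [27,0.7,0]
    - [42,0.7,0]
    - [58,0.7,2]
    - [73,0.7,5]
    - [84,0.7,10]
    - [92,0.7,18]
    - [96.5,0.7,27]
    - [96.5,0.7,36]
    - [96.5,0.7,43]
    - [96.5,0.7,48]
    - [96.5,0.7,50]
    - [96.5,0.7,50]
    - [96.5,0.7,50]
  turn: [0,0,0,0,0,0,0,0,0,0,0,0,0,0,0]

```text
time: 19.82
tcp_pos: [566.4, -94.2, 114.6]
ee_rot: [0.0, 0.99, 0.144, 0.0]
force: [-0.2, 0.3, -0.3]
grip_width: 49.3
gripper_force: 26.0
```

```bash
python3 - <<'E'
from h import *
s=r.sense();print(s["force"],s["grip_width"],s["gripper_force"])
go(562.6+3.4,-94.6+1,65,16.6)
p,d=viewer.read_camera("side")
cv2.imwrite("pics/s6.png",cv2.resize(p[140:260,220:340,::-1],(600,600),interpolation=2))
E
```

```text
[-0.20682956  0.28286714 -0.32121232] 49.29567748653604 26.024338603019714
shift [-0.3 -0.7 49.6] turn -0.0 xang 16.6 tcp [566.4 -94.2 114.6]
```

View pics/s6.png

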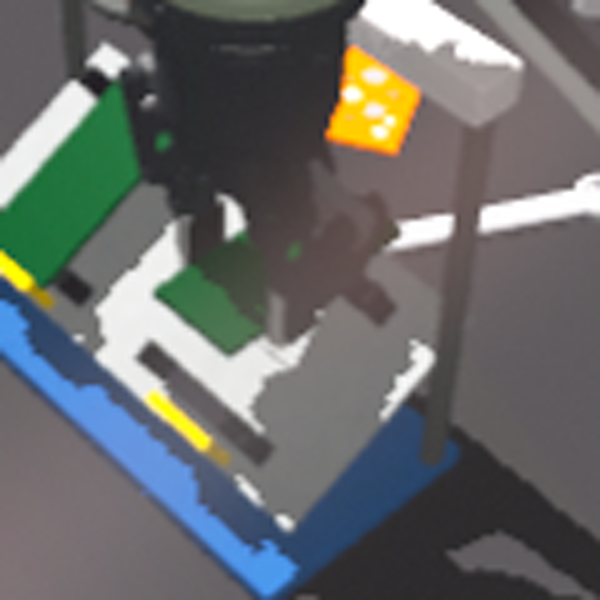

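The new glass is held level at (160–265, 260–350), above the lower rib at (205,400) and in line with the frame. Lowering until the upper rib tilts it.

>>> carry_out:
  jaw: [45,45,45,45,45,45,45,45,45,45,45,45,45,45,45,45,45,45,45,45]
  xyz:
    - [0,-0.5,4]
    - [0,-0.5,8]
    - [0,-0.5,12]
    - [0,-0.5,15]
    - [0,-0.5,17]
    - [0,-0.5,18.5]
    - [0,-0.5,20]
    - [0,-0.5,21.5]
    - [0,-0.5,23]
    - [0,-0.5,24.5]
    - [0,-0.5,26]
    - [0,-0.5,27.5]
    - [0,-0.5,29]
    - [0,-0.5,30.5]
    - [0,-0.5,32]
    - [0,-0.5,33.5]
    - [0,-0.5,35]
    - [0,-0.5,36.5]
    - [0,-0.5,38]
    - [0,-0.5,38]
  turn: [0,0,0,0,0,0,0,0,0,0,0,0,0,0,0,0,0,0,0,0]

```text
time: 21.53
tcp_pos: [566.3, -93.5, 76.0]
ee_rot: [0.0, 0.99, 0.144, -0.0]
force: [1.3, -0.4, 4.4]
grip_width: 48.8
gripper_force: 27.5
```

```bash
cat > chk2.py <<'E'
from h import *
import m
np.set_printoptions(suppress=True,precision=2)
s=r.sense();print(s["force"],s["wrist_torque"],s["grip_width"],s["gripper_force"])
go(562.6,-94.6,63,16.6)
p,d=viewer.read_camera("side");m.D["side"]=dict(p=p,d=d);c=m.cloud("side");p=p.astype(int);q=c-[579,-89.5,85];a=np.radians(16.4)
X=q[...,0]*np.cos(a)+q[...,1]*np.sin(a);Y=-q[...,0]*np.sin(a)+q[...,1]*np.cos(a);Z=q[...,2]
b=np.radians(28);S=X*np.cos(b)+Z*np.sin(b);N=-X*np.sin(b)+Z*np.cos(b)
k=(d>0)&(p[...,1]>1.5*p[...,0])&(p[...,1]>1.3*p[...,2])&(abs(N)<50)&(abs(X)<75)&(abs(Y)<45)
print(k.sum(),"S",np.percentile(S[k],[1,99]),"Y",np.percentile(Y[k],[1,99]))
for lo in range(-60,70,15):
    j=k&(S>=lo)&(S<lo+15)
    if j.sum()>3:print(lo,"N",np.percentile(N[j],[25,50,75]).round(1),"Y",np.percentile(Y[j],[2,98]),j.sum())
E
python3 chk2.py
```

```text
[ 1.3 -0.4  4.4] [ 0.14 -0.49 -0.04] 48.775344997437045 27.54187524318695
shift [-3.9 -0.  13. ] turn -0.0 xang 16.6 tcp [566.3 -93.5  76. ]
141 S [-39.35 -20.41] Y [-22.85  23.58]
-45 N [15.6 16.9 17.8] Y [-22.8   22.81] 74
-30 N [14.5 15.1 16.1] Y [-21.61  23.4 ] 67
```

>>> carry_out:
  jaw: [45,45,45,45,45,45,45,45,45]
  xyz:
    - [0,0,1.5]
    - [0,0,3]
    - [0,0,4.5]
    - [0,0,6]
    - [0,0,7]
    - [0,0,8]
    - [0,0,9]
    - [0,0,9.5]
    - [0,0,9.5]
  turn: [0,0,0,0,0,0,0,0,0]

```text
time: 22.33
tcp_pos: [566.2, -93.5, 66.7]
ee_rot: [0.0, 0.99, 0.144, -0.0]
force: [0.5, -0.1, 4.2]
grip_width: 49.1
gripper_force: 28.5
```

```bash
python3 chk2.py
```

```text
[ 0.52 -0.09  4.24] [ 0.08 -0.26 -0.02] 49.14832379720569 28.47090482711792
shift [-3.8 -0.   3.7] turn 0.0 xang 16.6 tcp [566.2 -93.5  66.7]
93 S [-42.45 -25.83] Y [-21.74  22.36]
-45 N [4.3 5.1 6. ] Y [-21.5   22.31] 79
-30 N [4.2 5.1 5.8] Y [-0.4  20.75] 14
```

```bash
cat > chk3.py <<'E'
from h import *
import m
np.set_printoptions(suppress=True,precision=2)
p,d=viewer.read_camera("side");m.D["side"]=dict(p=p,d=d);c=m.cloud("side");p=p.astype(int);a=np.radians(16.4);b=np.radians(28)
for nm,o in(("new",[579,-89.5,85]),("good",[579-37.3,-89.5+126.6,85])):
    q=c-o
    X=q[...,0]*np.cos(a)+q[...,1]*np.sin(a);Y=-q[...,0]*np.sin(a)+q[...,1]*np.cos(a);Z=q[...,2]
    S=X*np.cos(b)+Z*np.sin(b);N=-X*np.sin(b)+Z*np.cos(b)
    box=(d>0)&(abs(N)<14)&(abs(Y)<28)&(S>-62)&(S<70)
    k=box&(p[...,1]>1.25*p[...,0])&(p[...,1]>1.15*p[...,2])
    ye=box&(p[...,0]>1.5*p[...,2])&(p[...,1]>1.3*p[...,2])&(p[...,0]>.9*p[...,1])
    print(nm,k.sum(),"S",np.percentile(S[k],[0,1,99,100]),"Y",np.percentile(Y[k],[1,99]),"stop",ye.sum(),S[ye].min(),S[ye].max(),N[ye].max())
    for lo in range(-60,70,10):
        j=k&(S>=lo)&(S<lo+10)
        if j.sum()>3:print(lo,"N",np.percentile(N[j],[25,50,75]).round(1),"Y",np.percentile(Y[j],[2,98]),j.sum(),p[j].mean(0))
E
python3 chk3.py
```

```text
new 202 S [-44.45 -44.16  53.03  54.43] Y [-23.39  24.02] stop 54 -59.93541701315337 -53.62357294939666 9.720644893324856
-50 N [4.3 5.  5.9] Y [-22.22  23.51] 36 [ 79.39 117.    85.92]
-40 N [4.2 4.9 5.7] Y [-23.01  23.14] 83 [ 79.65 121.48  86.86]
-30 N [4.  4.5 5.3] Y [-22.78  23.86] 43 [ 78.49 112.58  83.19]
40 N [3.1 3.7 4.5] Y [-19.13  -1.83] 21 [ 91.52 127.24  89.38]
50 N [2.3 4.1 5. ] Y [-21.77   6.33] 17 [ 89.59 121.94  85.76]
good 599 S [-51.59 -49.69  50.18  53.36] Y [-23.21  25.88] stop 47 -58.65817008363824 -51.45432042489868 9.414824136766963
-60 N [2.6 2.8 3.2] Y [-20.62   0.23] 5 [ 65.  117.2  52.8]
-50 N [2.  3.4 4.6] Y [-23.46  25.22] 69 [ 29.78 110.04  57.58]
-40 N [2.6 3.4 4.3] Y [-22.71  24.99] 66 [ 30.41 111.86  58.85]
-30 N [2.3 3.1 3.8] Y [-22.81  24.98] 67 [ 34.69 114.94  62.42]
-20 N [2.4 3.3 4.1] Y [-22.8   24.25] 66 [ 35.5  115.98  63.14]
-10 N [2.2 3.  4. ] Y [-22.74  24.13] 66 [ 35.09 116.89  63.24]
0 N [2.2 3.1 3.8] Y [-23.14  22.83] 65 [ 36.85 116.92  63.89]
10 N [2.3 3.3 3.9] Y [-18.52  24.59] 59 [ 40.93 121.24  67.98]
20 N [2.6 3.5 4.4] Y [-4.95 24.14] 41 [ 41.44 121.63  68.24]
30 N [2.7 3.5 4.2] Y [-8.65 25.14] 45 [ 43.24 123.42  69.93]
40 N [2.6 3.5 4.2] Y [-9.03 27.21] 43 [ 39.98 117.72  66.07]
50 N [2.1 2.6 2.9] Y [11.83 25.51] 7 [ 49.86 113.57  71.29]
```

The glass is seated within about 1.5 mm but sits about 9 mm uphill of the stop. I'll press it down, then slide it downhill in two grips.

>>> carry_out:
  jaw: [45,45,45,45,45,45,45,45,45,45,45]
  xyz:
    - [0,0,0.8]
    - [0,0,1.5]
    - [0,0,1.5]
    - [-0.7,0,1.9]
    - [-1.4,0,2.3]
    - [-2.1,0,2.6]
    - [-2.8,0,3]
    - [-3.6,0,3.4]
    - [-4.4,0,3.8]
    - [-4.4,0,3.8]
    - [-4.4,0,3.8]
  turn: [0,0,0,0,0,0,0,0,0,0,0]

```text
time: 23.35
tcp_pos: [562.7, -94.9, 63.5]
ee_rot: [0.0, 0.99, 0.144, 0.001]
force: [0.1, 0.4, 11.8]
grip_width: 49.0
gripper_force: 29.3
```

```bash
python3 chk2.py|head -2; python3 chk3.py|head -7
```

```text
[ 0.14  0.38 11.8 ] [-0.05 -0.27 -0.04] 48.96749222637451 29.291065335273743
shift [ 0.  -0.3  0.5] turn -0.0 xang 16.6 tcp [562.7 -94.9  63.5]
new 236 S [-48.86 -48.59  54.01  54.95] Y [-23.51  23.65] stop 53 -59.95018132751959 -53.63491727686005 9.709399884567649
-50 N [2.8 3.8 4.6] Y [-22.89  23.01] 73 [ 79.74 118.45  86.74]
-40 N [3.  3.9 4.5] Y [-23.39  23.57] 81 [ 77.67 115.3   83.69]
-30 N [3.4 4.  4.5] Y [-18.2   16.26] 9 [ 76.   101.    78.11]
30 N [3.8 4.4 5.1] Y [-19.16  -6.5 ] 6 [ 90.5  121.5   87.83]
40 N [3.2 3.9 4.3] Y [-21.62   8.08] 42 [ 89.1  124.95  86.5 ]
50 N [3.3 3.8 4.4] Y [-22.29  12.22] 25 [ 87.   119.36  83.  ]
```

>>> carry_out:
  jaw: [45,50,52,54,57,60,60,60,60,60,60,60]
  xyz:
    - [0,0,-0.5]
    - [0,0,-0.5]
    - [0,0,-0.5]
    - [0,0,-0.5]
    - [0,0,-0.5]
    - [0,0,-0.5]
    - [0,0,-0.5]
    - [1.5,0,-1.5]
    - [3,0,-2.5]
    - [4.4,0,-3.2]
    - [4.4,0,-3.2]
    - [4.4,0,-3.2]
  turn: [0,0,0,0,0,0,0,0,0,0,0,0]

```text
time: 24.45
tcp_pos: [566.5, -93.5, 66.2]
ee_rot: [0.0, 0.99, 0.144, 0.0]
force: [-0.3, -0.3, -1.0]
grip_width: 60.2
gripper_force: 0.0
```

```bash
python3 chk2.py|head -2; python3 chk3.py|head -9
```

```text
[-0.27 -0.29 -1.04] [ 0.03 -0.01  0.05] 60.17128241174089 0.0
shift [-4.  -0.   3.2] turn 0.0 xang 16.6 tcp [566.5 -93.5  66.2]
new 236 S [-49.44 -49.16  53.05  53.97] Y [-23.46  24.44] stop 53 -59.89651044459869 -53.62529859299306 11.618030486602539
-50 N [3.4 4.2 4.8] Y [-23.11  23.73] 78 [ 81.09 118.97  87.91]
-40 N [3.1 3.9 4.6] Y [-23.37  23.12] 84 [ 79.69 119.96  86.26]
-30 N [2.8 3.8 4.8] Y [-22.8   22.56] 36 [ 79.69 113.5   84.25]
-20 N [3.9 4.1 4.3] Y [-15.49 -12.11] 4 [ 79.75 103.    80.5 ]
40 N [3.6 4.7 5. ] Y [-15.99  -1.48] 13 [ 91.62 125.85  88.69]
50 N [3.  4.1 4.5] Y [-19.57   5.3 ] 16 [ 89.44 122.    85.38]
good 586 S [-51.57 -49.72  50.24  53.32] Y [-23.18  26.22] stop 47 -58.620345656459286 -51.469576062700824 8.445447399850199
-60 N [2.3 3.8 4.1] Y [-22.23   0.85] 5 [ 65.  117.4  52.8]
```

>>> carry_out:
  jaw: [57,55,53,51,49,47,45,45,45,45,45,45,45,45,45,45,45]
  xyz:
    - [0,0,0]
    - [0,0,0]
    - [0,0,0]
    - [0,0,0]
    - [0,0,0]
    - [0,0,0]
    - [0,0,0]
    - [0,0,0]
    - [-0.7,0,0.4]
    - [-1.4,0,0.8]
    - [-2.1,0,1.2]
    - [-2.8,0,1.5]
    - [-3.5,0,1.9]
    - [-4.2,0,2.2]
    - [-4.6,0,2.4]
    - [-4.6,0,2.4]
    - [-4.6,0,2.4]
  turn: [0,0,0,0,0,0,0,0,0,0,0,0,0,0,0,0,0]

```text
time: 25.97
tcp_pos: [563.5, -94.7, 64.7]
ee_rot: [0.0, 0.99, 0.145, 0.002]
force: [3.4, 2.1, 11.6]
grip_width: 49.3
gripper_force: 25.6
```

```bash
python3 chk2.py|head -2; python3 chk3.py|head -7
```

```text
[ 3.45  2.13 11.58] [ 0.51 -0.79 -0.05] 49.257650573628105 25.64670503139496
shift [-0.8 -0.3  1.7] turn 0.0 xang 16.6 tcp [563.5 -94.7  64.7]
new 248 S [-51.62 -51.3   52.64  53.14] Y [-23.82  23.51] stop 64 -59.94364122185563 -52.01830062488055 8.48456372598854
-60 N [3.5 3.9 4.2] Y [-21.77  21.99] 14 [ 81.57 121.21  85.36]
-50 N [3.2 3.9 4.6] Y [-23.23  22.83] 81 [ 77.85 117.99  85.11]
-40 N [2.9 3.6 4.5] Y [-23.8  23.4] 82 [ 77.35 116.4   83.85]
-30 N [3.8 4.3 4.8] Y [-14.38  19.56] 12 [ 75.58 103.67  78.33]
40 N [3.6 4.3 5. ] Y [-21.46   4.89] 37 [ 89.68 125.24  87.03]
50 N [3.5 3.9 4.5] Y [-21.08   9.42] 18 [ 90.17 124.78  86.83]
```

>>> carry_out:
  jaw: [50,53,57,60,60,60,57,54,51,48,45,45,45,45,45,45,45,45,45,45]
  xyz:
    - [0,0,-0.5]
    - [0,0,-0.5]
    - [0,0,-0.5]
    - [1,0,-1]
    - [2.5,0,-1.8]
    - [4,0,-2.5]
    - [4,0,-2.5]
    - [4,0,-2.5]
    - [4,0,-2.5]
    - [4,0,-2.5]
    - [4,0,-2.5]
    - [4,0,-2.5]
    - [3.3,0,-2.5]
    - [2.6,0,-2.3]
    - [1.9,0,-2]
    - [1.2,0,-1.6]
    - [0.5,0,-1.2]
    - [-0.3,0,-0.8]
    - [-0.8,0,-0.6]
    - [-0.8,0,-0.6]
  turn: [0,0,0,0,0,0,0,0,0,0,0,0,0,0,0,0,0,0,0,0]

```text
time: 27.73
tcp_pos: [565.5, -93.8, 66.3]
ee_rot: [0.0, 0.989, 0.145, 0.004]
force: [18.0, 8.0, 17.6]
grip_width: 49.3
gripper_force: 26.7
```

```bash
python3 chk2.py|head -2; python3 chk3.py|head -7
```

```text
[18.02  8.03 17.61] [ 2.01 -3.48 -0.23] 49.276547242308084 26.674296855926514
shift [-3.1 -0.1  3.3] turn 0.001 xang 16.7 tcp [565.5 -93.8  66.3]
new 251 S [-52.75 -51.74  52.64  53.18] Y [-23.64  24.78] stop 63 -59.890684389439016 -52.040529987359946 9.455908992040833
-60 N [1.9 2.6 3.8] Y [-21.98  22.22] 17 [ 83.94 121.47  85.18]
-50 N [2.9 4.  4.8] Y [-23.65  23.92] 83 [ 78.31 117.95  85.43]
-40 N [2.7 3.7 4.4] Y [-22.97  23.47] 83 [ 78.41 118.59  84.98]
-30 N [2.6 3.1 4.2] Y [-19.9   23.02] 23 [ 77.43 108.26  81.26]
40 N [2.9 4.  5.3] Y [-19.37   1.5 ] 27 [ 90.67 124.52  87.56]
50 N [3.7 4.3 5.1] Y [-21.64   5.23] 16 [ 91.69 125.88  88.06]
```

Horizontal force has risen to about 20 N and the lower end is at the stop. I'll relax the push, release and back out.

>>> carry_out:
  jaw: [45,45,50,53,57,62,68,72,72,72,72,72,72,72,72,72,72,72,72,72]
  xyz:
    - [1,0,-0.4]
    - [1.8,0,-0.7]
    - [1.8,0,-0.7]
    - [1.8,0,-0.7]
    - [1.8,0,-0.7]
    - [1.8,0,-0.7]
    - [1.8,0,-0.7]
    - [1.8,0,-1.5]
    - [1,0,-5]
    - [0,0,-12]
    - [0,0,-22]
    - [0,0,-35]
    - [0,0,-50]
    - [0,0,-65]
    - [-5,0,-80]
    - [-20,0,-90]
    - [-45,0,-100]
    - [-75,0,-110]
    - [-100,0,-115]
    - [-110,0,-115]
  turn: [0,0,0,0,0,0,0,0,0,0,0,0,0,0,0,0,0,0,0,0]

```text
time: 29.5
tcp_pos: [453.4, -127.6, 181.3]
ee_rot: [-0.0, 0.99, 0.143, 0.001]
force: [0.7, -1.4, -0.1]
grip_width: 72.2
gripper_force: 0.0
```

>>> carry_out:
  jaw: [72,72,72,72,72,72,72,72]
  xyz:
    - [-10,-20,-20]
    - [-20,-50,-40]
    - [-30,-90,-60]
    - [-40,-130,-80]
    - [-50,-170,-90]
    - [-50,-200,-90]
    - [-50,-210,-90]
    - [-50,-210,-90]
  turn: [0,0,0,0,0,0,0,0]

```text
time: 30.17
tcp_pos: [346.4, 65.2, 270.8]
ee_rot: [-0.002, 0.989, 0.147, 0.001]
force: [0.3, 0.2, -0.6]
grip_width: 72.0
gripper_force: 0.0
```

```bash
python3 chk3.py; python3 - <<'E'
from gl import *
q,p=brown((400,580),(-380,-260));print(len(q),np.median(q[:,2]),q[:,2].min(),q[:,2].max(),cv2.minAreaRect(q[:,:2].astype(np.float32)))
s=r.sense();print(s["tcp_pos"],s["time"])
E
```

```text
new 823 S [-52.51 -50.78  51.1   53.28] Y [-23.55  23.88] stop 63 -59.906685090289216 -52.035002973291896 9.99653701335405
-60 N [3.5 4.  4.4] Y [-21.16  20.95] 16 [ 90.12 125.5   91.12]
-50 N [2.9 3.8 4.6] Y [-22.78  24.46] 83 [ 86.17 121.86  91.66]
-40 N [3.1 3.9 4.8] Y [-22.67  24.19] 82 [ 87.66 124.39  92.66]
-30 N [3.  3.9 4.6] Y [-22.93  21.63] 81 [ 89.48 125.68  93.53]
-20 N [3.2 4.3 5. ] Y [-22.94  22.44] 80 [ 90.8  126.92  93.71]
-10 N [2.9 3.8 4.7] Y [-23.21  22.08] 82 [ 92.54 128.43  94.62]
0 N [3.3 4.2 5.1] Y [-24.27  23.54] 80 [ 94.3  129.21  94.69]
10 N [3.4 4.1 4.6] Y [-22.66  21.81] 77 [ 95.64 130.13  94.66]
20 N [3.1 3.9 4.8] Y [-22.12  21.72] 77 [ 97.92 131.64  95.66]
30 N [3.2 4.2 5. ] Y [-22.83  22.93] 79 [ 99.37 132.08  95.47]
40 N [3.3 4.  4.7] Y [-20.49  23.09] 71 [100.82 133.08  95.94]
50 N [2.6 3.4 4.3] Y [-8.4  22.78] 15 [100.67 133.27  95.67]
good 705 S [-51.56 -49.59  53.88  54.94] Y [-23.43  25.68] stop 47 -58.57620736391779 -51.491675149789025 9.05588436109329
-60 N [3.7 4.  4.3] Y [-22.73   1.04] 5 [ 63.2 114.2  51. ]
-50 N [2.4 3.3 4.3] Y [-22.33  24.9
[... 174 characters left out ...]
 ] Y [-22.41  24.28] 66 [ 34.68 113.27  61.52]
-10 N [2.2 3.4 4.1] Y [-22.56  24.4 ] 65 [ 34.46 114.23  61.71]
0 N [2.4 3.4 4. ] Y [-23.31  24.96] 66 [ 36.15 114.48  62.58]
10 N [2.1 3.2 4.1] Y [-23.18  24.31] 66 [ 39.71 117.42  65.68]
20 N [2.1 2.9 3.9] Y [-22.38  24.7 ] 67 [ 38.4  117.27  64.96]
30 N [2.6 3.5 4.3] Y [-22.95  23.72] 67 [ 40.87 118.07  66.31]
40 N [2.7 3.4 4.3] Y [-24.5   24.32] 66 [ 38.39 115.74  64.26]
50 N [2.6 3.8 4.4] Y [-23.11  24.87] 34 [ 54.44 122.82  76.21]
1177 29.69372411571794 18.704705983806548 33.361963592208895 ((488.92498779296875, -321.9594421386719), (107.22819519042969, 63.18390655517578), 2.731588363647461)
[347.86628595  61.49878086 270.16706673] 30.2667
```

>>> carry_out:
  jaw: [72,72,72,72,72,72]
  xyz:
    - [0,0,0]
    - [0,0,0]
    - [0,0,0]
    - [0,0,0]
    - [0,0,0]
    - [0,0,0]
  turn: [0,0,0,0,0,0]

```text
time: 30.77
tcp_pos: [347.9, 60.1, 269.3]
ee_rot: [0.0, 0.99, 0.144, -0.0]
force: [1.0, -0.2, -0.1]
grip_width: 72.1
gripper_force: 0.0
```

```bash
python3 -c "
from plant import finish_job;print(finish_job())"
```

```text
the job is handed in; nothing more can be done
None
```

The job is handed in at about 31 s: the spoilt glass lies flat across the tray ribs, and the new glass is seated flat in the right frame against its stop, by the side camera's depth readings and the push force at the stop.

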